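# Put the coffee press back together, plunger down to the bottom

### The arm

A 6-joint arm with a two-finger parallel gripper is mounted at the origin on the work surface. World frame = base frame: x ahead of the robot, y to its left, z up, the work surface at z = 0. Lengths are in m, angles in degrees, forces in N, time in s.
With the tool pointing down it reaches from about 0.4 to 0.825 m from the base axis. Payload 7 kg.
Tool frame: the origin (TCP) lies where the fingers leave the gripper's body, on its centre line; the fingertips stand 66 mm ahead of it and the grasp point (between the pads) lies 47 mm ahead of it; z points along the fingers, y is the direction in which the jaws open and shut (so a half turn about z gives the same grasp; the last joint's range is limited). The gripper opens to 88 mm and grips with 3 to 60 N. Pads are 19 mm wide; open, the fingers measure 130 mm over their backs; the gripper's body (78 mm by 193 mm) begins 47 mm behind the grasp point.
Start: joints at [82.626, 20.546, 0.682, 0, -70.136, -16.507], TCP at [0.273, 0.617, 0.292] pointing down, gripper open.
Joint ranges: [-176.03, 176.03], [-82.01, 121.73], [-58.28, 71.71], [-173.87, 95.51], [-174.79, -0.11], [-173.66, 173.66]. Speed limits (degrees/s): [136.94, 136.94, 172.46, 180, 180, 180].

### API

Orientations are given as [roll, pitch, yaw] about the fixed x, y, z axes, in that order (R = Rz(yaw) Ry(pitch) Rx(roll)).
In Python, from plant import get_obs, snapshot, close_job gives the robot as it stands.
- The arm moves only by the tool play_rows, never from a script. Its argument "series" is a list of rows, each a list of 5 numbers: the opening in per cent of the stroke, from 0 (shut) to 100 (fully open), then the shift along the tool's x, y, z in m, then the turn about the tool's z in degrees. In form: [[jaw, dx, dy, dz, spin], ...]. A call has 1 to 10 rows; each row is the pose to reach, as a shift and turn from the pose commanded when the call began, along the tool's axes at that moment; what a row does not reach only later rows make up. A row lasts 1/10 s, in which the tool goes at most 50 mm and 8.59 degrees, less where a joint would pass 70% of its speed; a pose out of reach is approached as far as the arm can. A call with a gripper value outside its range is refused whole. The fingers move at their own pace and stop on an object; the grip force is fixed at half the most. Time passes only in rows, so rows that repeat a pose let the fingers close. It gives the time, the measured TCP pose, the force and the opening at its end, in the units of the state.
- get_obs(): the state, without advancing time (a new reading comes with each control period).
- snapshot(name): name is "side" or "top"; returns a dict with "frame" (480x640x3 uint8, red, green, blue), "z_map" (480x640 float32, m along the optical axis (not along the pixel's ray), 0 where there is no reading), "mtx" (3x3 intrinsics, pixels), "camera_from_world" (4x4, takes a point from world to camera coordinates). Camera axes: x right, y up, looking along -z (the intrinsics and any distortion apply to the point x, -y, -z); pixel columns grow to the right and rows downward; lengths in m; the calibration is good to about 2 mm. A picture is of the moment at which its call begins.
- close_job(): hands the job in, once; it reports no verdict.
The state is a dict: "clock": time; "joint_pos": joint angles; "qvel": joint speeds; "tau": joint torques, N m; "tool_pos": TCP position; "orientation": TCP orientation; "force": force on the tool from outside, world axes, zero at the start; "moment": the same for the moment, N m; "opening": finger opening in m.
Only numpy, scipy, OpenCV 4.12 (cv2) and the standard library are available. Lean on these libraries where they do the work, as an engineer would, in place of code of your own. Each camera call takes 0.05 s, during which the arm holds its last target.

### The job

The coffee press has been washed: take its plunger from the drying tray by the knob, lower it into the tall stoneware pot with the pouring lip until the lid sits on the rim, then push the knob down until you feel the filter touch the bottom of the pot. Keep it pressed on the bottom with about a kilo's weight (10 N) for two seconds so the spring rim settles, then let go and leave it fully down. The pot chips easily, so never push harder than two and a half kilos (25 N), and leave the pot and the other things where they stand.

Things in the scene. Friction and masses are not known exactly. Their poses are not given: they have to be found in the camera images.
- plunger: Steel plunger of the coffee press, upright on the drying tray (wooden board, 200 by 220 mm, floor 8 mm above the counter). Origin: centre of the underside of the filter disc; z up the rod. Disc 67 mm across, 10 mm thick, lower edge bevelled 2.5 mm. A 6 mm rod rises to a black knob 28 mm across, from z = 144 to 170 mm. The lid slides on the rod. With lid 0.2 to 0.3 kg
- lid (a joint): How far (m) the lid has been slid up the rod from its lowest place on the filter: 0 = lid down on the filter, at most 0.1. It stays where it is: it slides only when pushed with 2.5 N or more. Starts between 0 and 0.02; it grows as the plunger is pushed down through the lid seated on the pot
- lid_seat (a point): On the rod's axis, the underside of the lid's flange, which comes to lie on the pot's rim. Flange 88 mm across; lid rises 16 mm above this point and its skirt (67 mm across, lower edge bevelled) reaches 10 mm below it into the pot's mouth. 20.5 mm above the plunger's origin when lid is 0
- pot: Round white stoneware pot, loose, 0.7 to 1.1 kg, 87 mm across outside, 120 mm tall, handle at its own +x reaching 86 mm from the axis, pouring lip opposite. Origin: centre of its underside, on the counter; z up. Straight bore 70.4 mm across. Its inside bottom, flat and hard, lies 6 to 26 mm above the counter: how thick the bottom is cannot be told from outside.
- pot_rim (a point): Centre of the pot's mouth, at the height of the rim, 120 mm above the counter
- tumbler: Drinking glass, 64 mm across, 95 mm tall, on the drying tray beside the plunger; leave alone. Origin: centre of its underside
- mug_a: White mug, 80 mm across, 78 mm tall, on the counter; leave alone. Origin: centre of its underside
- mug_b: White mug, 74 mm across, 84 mm tall; leave alone. Origin: centre of its underside
- milk_jug: Small white milk cup, 60 mm across, 75 mm tall; leave alone. Origin: centre of its underside
- sugar_jar: Glass jar with a steel cap, 72 mm across, 95 mm tall; leave alone. Origin: centre of its underside
- tea_tin: Plain metal tin, 74 mm across, 115 mm tall; leave alone. Origin: centre of its underside
- spoon: Steel spoon, 140 mm long, lying along the drying tray; leave alone. Origin: under its middle
Things that resemble listed ones, but are neither listed nor needed, are in the scene too. Leave any red look-alike of the plunger alone.

How it is judged:
By the outcome, as a careful person would: the job done as asked, in the order asked, and still so for the second after the job is handed in, with the robot touching nothing.
It also fails if it takes over 64 s, if anything falls off the work surface, if the arm or the gripper's body presses on something with over 40 N, if the wrist force passes 120 N, or if a joint passes its speed limit or range.

## Working session

There is one attempt and no reset: what is moved stays moved. The work goes in short steps, Python scripts to look and compute and a tool call to move; the robot and the scene stay as the last step left them, time stands still between calls to the robot, and variables do not carry over. Pictures are saved under pics/ and viewed, and the job is handed in when it is done.

Besides the shell and the picture viewer there is one more tool, called after ">>>" as name(argument=value, ...) on one line, values as JSON. play_rows: Moves the arm, as the interface text tells. Its arguments: {"type":"object","properties":{"series":{"type":"array"}},"required":["series"]}

```bash
mkdir -p pics; ls; python3 - <<'E'
from plant import get_obs, snapshot
import cv2,numpy as np,pickle
o=get_obs(); print(o)
for n in("top","side"):
    s=snapshot(n); pickle.dump(s,open(f"{n}0.pkl","wb"))
    cv2.imwrite(f"pics/{n}0.png",s["frame"][:,:,::-1]); print(n,s["mtx"],np.round(s["camera_from_world"],4),[k for k in s])
E
```

```text
pics
{'clock': 0.0, 'joint_pos': array([ 8.26277994e+01,  2.05896498e+01,  6.34476983e-01, -2.06913478e-02,
       -7.01364589e+01, -1.65082733e+01]), 'qvel': array([-0.02215187, -0.04007128, -0.03219163, -0.04166791,  0.00948632,
        0.00219373]), 'tau': array([ 1.20999443e-04, -5.82718849e+01,  2.93053758e+01,  6.99712381e+00,
        7.01902361e-03, -1.49023922e-04]), 'tool_pos': array([0.27310408, 0.61686441, 0.2912463 ]), 'orientation': array([ 1.79906618e+02, -7.39052085e-03, -2.38875140e+01]), 'force': array([ 0.15681212,  0.10848384, -0.08897448]), 'moment': array([ 0.01596981, -0.01143861, -0.00769824]), 'opening': 0.08754768416751436}
top [[444.19137105   0.         313.52634183]
 [  0.         444.19137105 243.97455407]
 [  0.           0.           1.        ]] [[ 3.0500e-02 -9.9950e-01 -1.0000e-03 -1.8100e-02]
 [ 9.9080e-01  3.0100e-02  1.3160e-01 -5.2240e-01]
 [-1.3160e-01 -5.0000e-03  9.9130e-01 -1.1674e+00]
 [ 0.0000e+00  0.0000e+00  0.0000e+00  1.0000e+00]] ['frame', 'z_map', 'mtx', 'camera_from_world']
side [[464.79964212   0.         319.1909495 ]
 [  0.         464.79964212 242.02048889]
 [  0.           0.           1.        ]] [[ 0.9291 -0.3698 -0.0018 -0.4887]
 [ 0.201   0.5008  0.8419 -0.1863]
 [-0.3105 -0.7826  0.5396 -1.0111]
 [ 0.      0.      0.      1.    ]] ['frame', 'z_map', 'mtx', 'camera_from_world']
```

View pics/top0.png

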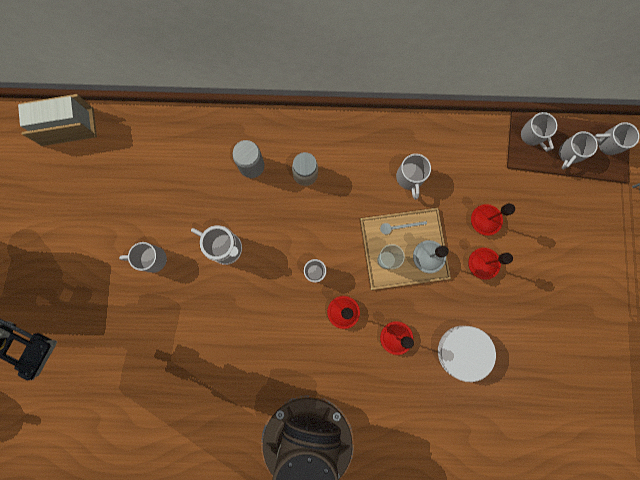

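View pics/side0.png

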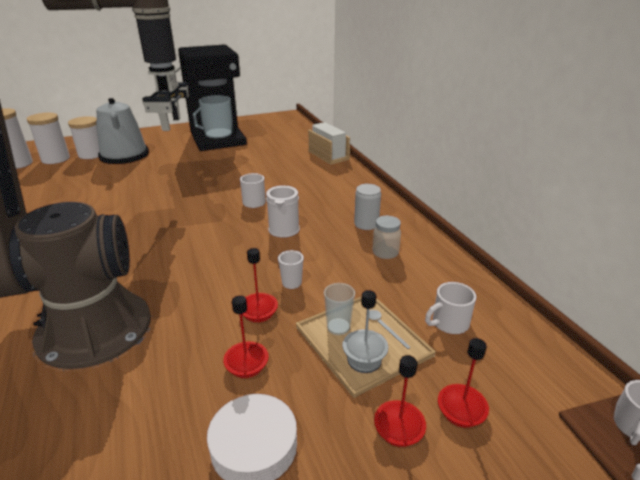

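Top view: the steel plunger is on the tray with its knob at about (442,252). The four red look-alikes are at (487,219), (484,262), (343,312) and (397,338). Pot candidates are (220,243), which is tall with a spout, the mugs (145,257) and (413,172), and the milk cup (315,270). In the side view the knob is at (369,300) and the tall lipped pot at (283,210). I'll confirm these in crops and measure.

```bash
cat > h.py <<'E'
import numpy as np,cv2,pickle
def ray(s,u,v):
    K=s["mtx"];T=s["camera_from_world"];R=T[:3,:3];t=T[:3,3]
    d=np.array([(u-K[0,2])/K[0,0],-(v-K[1,2])/K[1,1],-1.])
    return -R.T@t, R.T@d
def onplane(s,u,v,z):
    c,d=ray(s,u,v); return c+d*(z-c[2])/d[2]
def proj(s,p):
    T=s["camera_from_world"];q=T[:3,:3]@np.asarray(p)+T[:3,3];K=s["mtx"]
    return np.array([K[0,0]*q[0]/-q[2]+K[0,2],K[1,1]*-q[1]/-q[2]+K[1,2]])
def cloud(s):
    z=s["z_map"];v,u=np.mgrid[:480,:640];K=s["mtx"];T=s["camera_from_world"]
    q=np.stack([(u-K[0,2])/K[0,0]*z,-(v-K[1,2])/K[1,1]*z,-z],-1)
    return (q-T[:3,3])@T[:3,:3]
def tri(a,b):
    (c1,d1),(c2,d2)=a,b
    A=np.stack([d1,-d2],1);x=np.linalg.lstsq(A,c2-c1,rcond=None)[0]
    p1=c1+d1*x[0];p2=c2+d2*x[1];return (p1+p2)/2,np.linalg.norm(p1-p2)
E
python3 - <<'E'
from h import *
S={n:pickle.load(open(n+"0.pkl","rb")) for n in("top","side")}
t,s=S["top"]["frame"],S["side"]["frame"]
c=lambda f,x,y,w,h:cv2.resize(f[y:y+h,x:x+w],(400,300),interpolation=cv2.INTER_CUBIC)
im=np.vstack([np.hstack([c(t,180,205,80,60),c(t,380,215,100,75)]),np.hstack([c(s,240,170,100,75),c(s,300,280,140,105)])])
cv2.imwrite("pics/crop0.png",im[:,:,::-1])
K={}
for n,(x0,x1,y0,y1) in dict(top=(430,456,240,264),side=(358,381,288,312)).items():
    f=S[n]["frame"][y0:y1,x0:x1].max(2)<60
    nn,l,st,ce=cv2.connectedComponentsWithStats(f.astype(np.uint8)); i=1+st[1:,4].argmax()
    K[n]=ce[i]+[x0,y0]; print(n,K[n],st[i])
print("knob",tri(ray(S["top"],*K["top"]),ray(S["side"],*K["side"])))
for n in S:
    P=cloud(S[n]); z=P[...,2]
    # pot rim
    m=(abs(z-0.12)<0.006)&(P[...,1]>.1)&(P[...,1]<.4)&(P[...,0]>.3)&(P[...,0]<.75)
    nn,l,st,ce=cv2.connectedComponentsWithStats(m.astype(np.uint8))
    for i in range(1,nn):
        if st[i,4]>15:
            q=P[l==i];print(n,st[i],q.mean(0),q.min(0),q.max(0))
    # knob top
    x0,x1,y0,y1=dict(top=(430,456,240,264),side=(358,381,288,312))[n]
    q=P[y0:y1,x0:x1].reshape(-1,3);q=q[(q[:,2]>.14)];print("knob pts",len(q),q.mean(0),q.min(0),q.max(0))
P=cloud(S["top"]);print("counter z",P[300,100:110,2])
E
```

```text
top [441.27868852 251.04098361] [  5   6  14  11 122]
side [368.275 299.14 ] [  4   3  14  18 200]
knob (array([ 0.49753803, -0.31025108,  0.1653625 ]), np.float64(3.496818108147777e-05))
top [233 151  26  13 156] [0.73469891 0.17998536 0.11601923] [0.71677036 0.14856238 0.1140941 ] [0.74983608 0.21309244 0.12025654]
top [200 225  38  34 378] [0.5076489  0.23552638 0.1190957 ] [0.46815239 0.18823585 0.11413947] [0.55295661 0.28352975 0.1249542 ]
knob pts 132 [ 0.49340326 -0.29835849  0.20672682] [ 0.36459485 -0.32302484  0.153259  ] [ 0.51110725 -0.00823912  1.22599219]
side [267 186  31  19 209] [0.50706345 0.23198292 0.1178902 ] [0.46747277 0.18653577 0.11404857] [0.55377376 0.28379158 0.12200466]
side [357 186  13   9  44] [0.73124564 0.17909072 0.11490604] [0.71524015 0.15484296 0.11401861] [0.74854978 0.20251585 0.11683916]
knob pts 273 [ 0.48996028 -0.32490111  0.17746006] [ 0.17752799 -0.8787243   0.14014278] [ 0.51018309 -0.29911998  0.70155726]
counter z [-0.00257404 -0.00332664  0.00273602  0.00348427  0.00322515  0.00248697
 -0.0006458  -0.0017701   0.00233748 -0.00382079]
```

View pics/crop0.png

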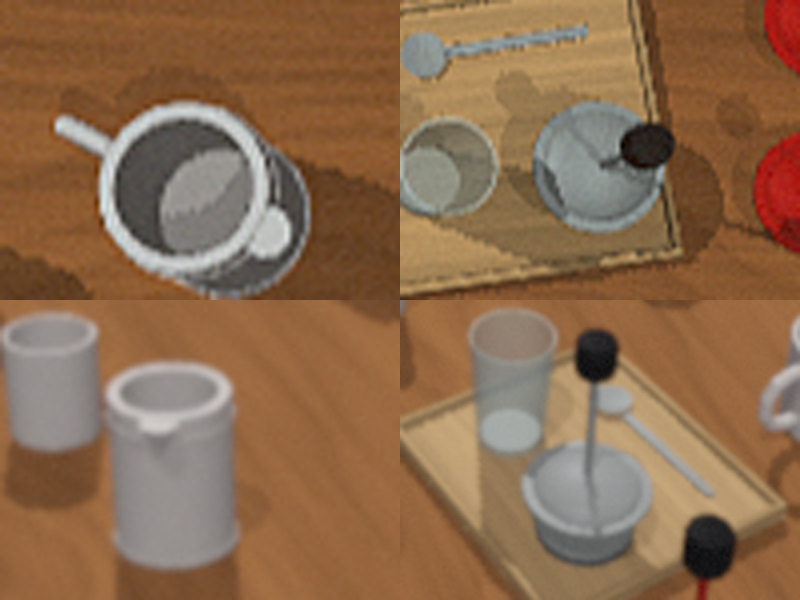

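```bash
cat >> h.py <<'E'
from scipy.optimize import least_squares
def circ(P,r=None):
    f=lambda x:np.hypot(P[:,0]-x[0],P[:,1]-x[1])-x[2]
    x=least_squares(f,[*P.mean(0)[:2],.035],loss="soft_l1",f_scale=.001).x
    return x,np.abs(f(x)).mean()
def bore(s,approx,z=.12,r=.052):
    f=s["frame"].astype(np.uint8); g=f.min(2)
    th=np.arange(0,2*np.pi,.05); pts=[]
    g=cv2.GaussianBlur(g,(0,0),.6).astype(float)
    from scipy.ndimage import map_coordinates
    for a in th:
        rr=np.arange(.026,.040,.0005)
        uv=np.array([proj(s,[approx[0]+q*np.cos(a),approx[1]+q*np.sin(a),z]) for q in rr])
        v=map_coordinates(g,[uv[:,1],uv[:,0]],order=1)
        d=np.diff(v); i=d.argmax()
        if d[i]>3: pts.append([approx[0]+(rr[i]+.00025)*np.cos(a),approx[1]+(rr[i]+.00025)*np.sin(a)])
    return np.array(pts)
def toolshift(o,dw):
    from scipy.spatial.transform import Rotation as Ro
    y=o["orientation"][2]; return Ro.from_euler("xyz",[180,0,y],degrees=True).as_matrix().T@np.asarray(dw)
E
python3 - <<'E'
from h import *
from plant import get_obs
for n in("top","side"):
    s=pickle.load(open(n+"0.pkl","rb")); a=[.507,.2345]
    for _ in range(3):
        p=bore(s,a); x,e=circ(p); a=x[:2]
    print(n,len(p),x,e)
o=get_obs();R=lambda d:np.round(toolshift(o,d),4)
k=np.array([.4975,-.3102]);print("to knob",R([*(k-o["tool_pos"][:2]),0]), o["orientation"])
E
```

```text
top 126 [0.50870859 0.24189687 0.03496866] 0.0004967021939700406
side 37 [0.51006416 0.24249402 0.03315674] 0.0006953388358656334
to knob [0.5806 0.7568 0.    ] [ 1.79915645e+02 -7.69276479e-03 -2.38854658e+01]
```

```bash
python3 - <<'E'
from h import *
from plant import get_obs
o=get_obs();R=lambda d:np.round(toolshift(o,d),4)
print(R([.508-.2731,.24-.617,0]))
E
```

```text
[0.3674 0.2496 0.    ]
```

>>> play_rows(series=[[100,0.037,0.025,0,0],[100,0.074,0.05,0,0],[100,0.111,0.075,0,0],[100,0.148,0.1,0,0],[100,0.185,0.125,0,0],[100,0.222,0.15,0,0],[100,0.259,0.175,0,0],[100,0.296,0.2,0,0],[100,0.333,0.225,0,0],[100,0.367,0.25,0,0]])

```text
clock: 1.1
tool_pos: [0.5083, 0.2382, 0.292]
orientation: [180.0, 0.0, -23.9]
force: [1.5, -0.4, 0.6]
opening: 0.0875
```

```bash
python3 - <<'E'
from h import *
from plant import get_obs
o=get_obs();print(o["tool_pos"],o["orientation"],o["joint_pos"])
R=lambda d:np.round(toolshift(o,d),4)
print(R([.4975-o["tool_pos"][0],-.3102-o["tool_pos"][1],0]))
E
```

```text
[0.50825579 0.2382243  0.29199703] [ 1.79987475e+02  9.56063051e-03 -2.38816467e+01] [ 4.50906357e+01  9.89800968e+00 -1.38896882e+01 -4.84056227e-03
 -6.62274234e+01  2.10296706e+01]
[0.2122 0.5058 0.    ]
```

>>> play_rows(series=[[100,0.016,0.038,0,0],[100,0.034,0.08,0,0],[100,0.053,0.126,0,0],[100,0.072,0.172,0,0],[100,0.091,0.218,0,0],[100,0.11,0.264,0,0],[100,0.129,0.31,0,0],[100,0.148,0.356,0,0],[100,0.167,0.402,0,0],[100,0.185,0.445,0,0]])

```text
clock: 2.1
tool_pos: [0.496, -0.2439, 0.2921]
orientation: [-180.0, 0.0, -23.9]
force: [1.5, 1.2, -0.9]
opening: 0.0876
```

>>> play_rows(series=[[100,0.015,0.036,0,0],[100,0.025,0.057,0,0],[100,0.027,0.061,0,0],[100,0.027,0.061,0,0]])

```text
clock: 2.5
tool_pos: [0.4963, -0.309, 0.2915]
orientation: [180.0, 0.1, -24.0]
force: [0.4, 0.2, 0.1]
opening: 0.0874
```

```bash
python3 - <<'E'
from h import *
from plant import get_obs,snapshot
o=get_obs();print(o["tool_pos"],o["orientation"],o["joint_pos"])
R=lambda d:np.round(toolshift(o,d),4)
print(R([.4975-o["tool_pos"][0],-.3102-o["tool_pos"][1],0]))
s=snapshot("side");cv2.imwrite("pics/side1.png",s["frame"][:,:,::-1])
E
```

```text
[ 0.49625373 -0.30900993  0.29146944] [ 1.79998620e+02  7.10855921e-02 -2.39812647e+01] [-1.27641684e+01  1.21568894e+01 -1.10868835e+01 -1.35688533e-02
 -6.68262239e+01  7.87882518e+01]
[0.0016 0.0006 0.    ]
```

View pics/side1.png

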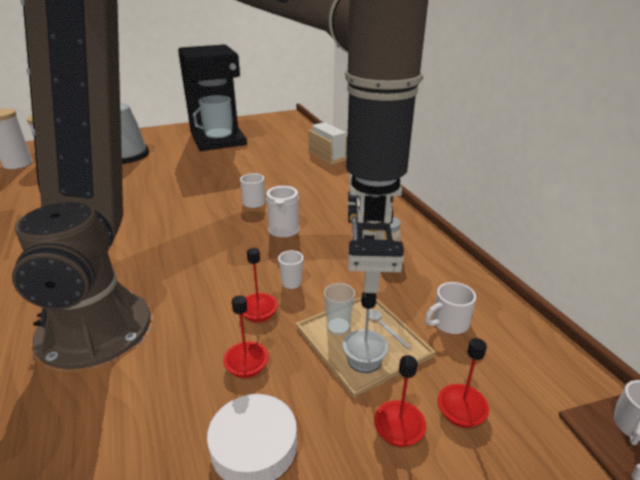

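The side view shows the gripper standing above the steel knob at (369,300), clear of the red plungers. I'll descend and grip.

>>> play_rows(series=[[100,0.0015,0.0005,0.015,0],[100,0.0015,0.0005,0.035,0],[100,0.0015,0.0005,0.055,0],[100,0.0015,0.0005,0.068,0],[100,0.0015,0.0005,0.075,0],[100,0.0015,0.0005,0.076,0],[100,0.0015,0.0005,0.076,0]])

```text
clock: 3.25
tool_pos: [0.4982, -0.3094, 0.2168]
orientation: [180.0, -0.0, -23.8]
force: [0.0, 0.3, 0.2]
opening: 0.0876
```

>>> play_rows(series=[[60,0,0,0,0],[40,0,0,0,0],[33,0,0,0,0],[25,0,0,0,0],[15,0,0,0,0],[0,0,0,0,0],[0,0,0,0,0],[0,0,0,0,0],[0,0,0,0,0],[0,0,0,0,0]])

```text
clock: 4.25
tool_pos: [0.4978, -0.3095, 0.2161]
orientation: [180.0, 0.0, -23.9]
force: [-0.1, -0.1, 1.2]
opening: 0.0278
```

Gripped at 27.8 mm, which matches the knob. Lifting straight up, slowly at first.

>>> play_rows(series=[[0,0,0,-0.005,0],[0,0,0,-0.015,0],[0,0,0,-0.03,0],[0,0,0,-0.05,0],[0,0,0,-0.075,0],[0,0,0,-0.1,0],[0,0,0,-0.125,0],[0,0,0,-0.142,0],[0,0,0,-0.15,0],[0,0,0,-0.15,0]])

```text
clock: 5.25
tool_pos: [0.498, -0.3096, 0.3675]
orientation: [-180.0, -0.1, -23.9]
force: [0.9, 0.4, -2.8]
opening: 0.0273
```

```bash
python3 - <<'E'
from h import *
from plant import get_obs,snapshot
o=get_obs();print(o)
R=lambda d:np.round(toolshift(o,d),4)
print(R([.5087-o["tool_pos"][0],.2419-o["tool_pos"][1],0]))
s=snapshot("side");cv2.imwrite("pics/side2.png",s["frame"][:,:,::-1])
E
```

```text
{'clock': 5.25, 'joint_pos': array([-1.27763772e+01,  9.90172914e+00, -4.01559302e+00,  3.98885107e-03,
       -7.59541466e+01,  7.88960023e+01]), 'qvel': array([-0.04393346,  1.19580685, -2.30969448, -0.66456749,  1.37853142,
       -0.03350078]), 'tau': array([-2.18356540e-02, -4.66295457e+01,  3.21851134e+01,  7.74300635e+00,
       -3.14824590e-01,  2.62413269e-04]), 'tool_pos': array([ 0.49800417, -0.30961892,  0.36750563]), 'orientation': array([-1.79979045e+02, -1.26870687e-01, -2.38794344e+01]), 'force': array([ 0.91465054,  0.37122208, -2.7501921 ]), 'moment': array([-0.02638706, -0.09337828,  0.01978814]), 'opening': 0.02727598151176491}
[-0.2135 -0.5086 -0.    ]
```

View pics/side2.png

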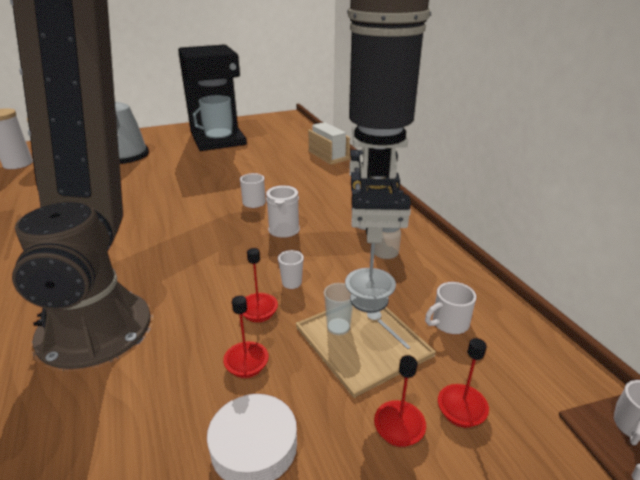

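The plunger hangs from the gripper (lid at (370,288)) and the tray, tumbler and spoon are undisturbed. Carrying it to the pot.

>>> play_rows(series=[[0,-0.003,-0.007,0,0],[0,-0.009,-0.021,0,0],[0,-0.018,-0.042,0,0],[0,-0.03,-0.07,0,0],[0,-0.042,-0.1,0,0],[0,-0.055,-0.13,0,0],[0,-0.067,-0.16,0,0],[0,-0.08,-0.19,0,0],[0,-0.093,-0.22,0,0],[0,-0.105,-0.25,0,0]])

```text
clock: 6.3
tool_pos: [0.502, -0.0363, 0.3656]
orientation: [180.0, 0.0, -23.8]
force: [1.0, -1.0, -2.7]
opening: 0.0273
```

>>> play_rows(series=[[0,-0.013,-0.03,0,0],[0,-0.026,-0.061,0,0],[0,-0.039,-0.092,0,0],[0,-0.052,-0.123,0,0],[0,-0.065,-0.154,0,0],[0,-0.078,-0.185,0,0],[0,-0.09,-0.213,0,0],[0,-0.099,-0.236,0,0],[0,-0.105,-0.251,0,0],[0,-0.108,-0.258,0,0]])

```text
clock: 7.3
tool_pos: [0.508, 0.2427, 0.3655]
orientation: [179.9, 0.0, -23.8]
force: [-0.2, 0.8, -3.0]
opening: 0.0274
```

>>> play_rows(series=[[0,0,0,0,0],[0,0,0,0,0],[0,0,0,0,0]])

```text
clock: 7.6
tool_pos: [0.5087, 0.2402, 0.3663]
orientation: [-180.0, -0.0, -23.9]
force: [-0.0, -0.8, -2.4]
opening: 0.0271
```

```bash
python3 - <<'E'
from h import *
from plant import get_obs,snapshot
import pickle
o=get_obs();print(o["tool_pos"],o["orientation"],o["force"],o["moment"])
R=lambda d:np.round(toolshift(o,d),4)
print(R([.5087-o["tool_pos"][0],.2419-o["tool_pos"][1],0]))
for n in("side","top"):
    s=snapshot(n);pickle.dump(s,open(n+"3.pkl","wb"))
    f=s["frame"];f=f[100:280,180:420] if n=="side" else f[170:305,140:320]
    cv2.imwrite(f"pics/{n}3.png",cv2.resize(f,(800,600),interpolation=cv2.INTER_CUBIC)[:,:,::-1])
E
```

```text
[0.50867169 0.24024114 0.36631834] [-1.79998482e+02 -4.49734328e-03 -2.39324000e+01] [-0.03304176 -0.83253074 -2.40369445] [-0.03041126 -0.01088997  0.03541944]
[-0.0006 -0.0015 -0.    ]
```

View pics/side3.png

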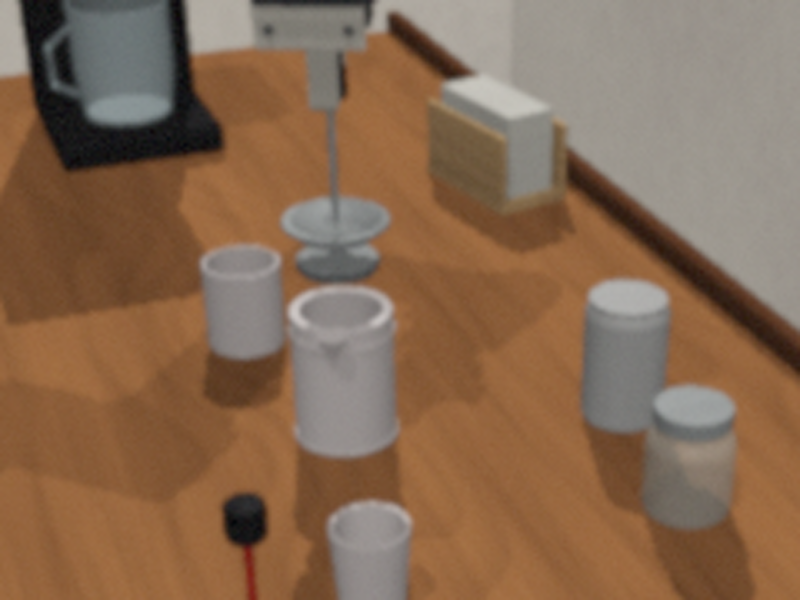

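View pics/top3.png

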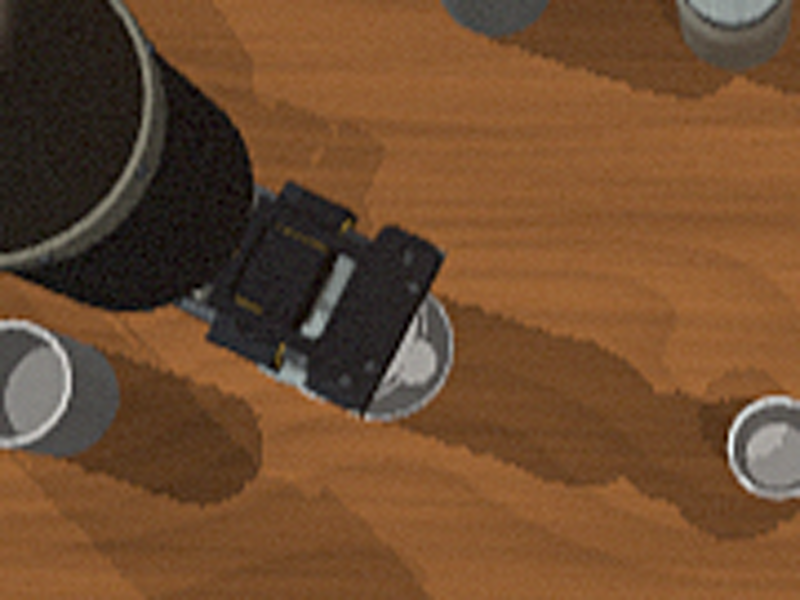

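```bash
python3 - <<'E'
from h import *
from plant import get_obs
s=pickle.load(open("side3.pkl","rb"));f=s["frame"].astype(int)
o=get_obs();x,y,z=o["tool_pos"]; z0=z-.2161+.008   # disc underside est
for n,h in(("disc_bot",0),("disc_top",.01),("rod90",.09),("rod140",.14),("knobtop",.17)): print(n,proj(s,[x,y,z0+h]))
sat=f.max(2)-f.min(2); 
bl=f[...,2]-f[...,0]  # blue-red: grey > , wood <
for v in range(130,186,2):
    c=[u for u in range(260,305) if bl[v,u]>-28]
    w=np.clip(bl[v,255:310]+45,0,None)
    if c: print(v,c[0],c[-1],(c[0]+c[-1])/2, "exp axis")
P=cloud(s);m=np.zeros((480,640),bool);m[150:186,262:300]=True
q=P[m&(P[...,2]>.14)&(P[...,2]<.25)&(np.hypot(P[...,0]-x,P[...,1]-y)<.06)];print(len(q),q.mean(0),q.min(0),q.max(0))
E
```

```text
disc_bot [280.76843289 180.03540778]
disc_top [280.5981694  176.68107017]
rod90 [279.18197991 148.7809168 ]
rod140 [278.24495442 130.32070711]
knobtop [277.66217113 118.83937411]
130 273 281 277.0 exp axis
132 274 280 277.0 exp axis
134 278 279 278.5 exp axis
136 279 279 279.0 exp axis
138 279 279 279.0 exp axis
140 279 279 279.0 exp axis
142 279 279 279.0 exp axis
144 279 279 279.0 exp axis
146 279 279 279.0 exp axis
148 279 279 279.0 exp axis
150 279 280 279.5 exp axis
152 279 280 279.5 exp axis
154 280 280 280.0 exp axis
156 280 280 280.0 exp axis
158 279 280 279.5 exp axis
160 273 289 281.0 exp axis
162 267 294 280.5 exp axis
164 265 296 280.5 exp axis
166 265 296 280.5 exp axis
168 265 295 280.0 exp axis
170 267 292 279.5 exp axis
172 270 289 279.5 exp axis
174 271 291 281.0 exp axis
176 260 292 276.0 exp axis
178 260 293 276.5 exp axis
180 260 292 276.0 exp axis
182 260 290 275.0 exp axis
184 260 285 272.5 exp axis
651 [0.50522544 0.2241576  0.19225859] [0.46589527 0.19149399 0.15555788] [0.55321155 0.27488483 0.24516795]
```

```bash
python3 - <<'E'
from h import *
s=pickle.load(open("side3.pkl","rb"));f=s["frame"].astype(int)
bl=f[...,2]-f[...,0]
for z in(.1,.09,.08,.06,.04):
    p=proj(s,[.5087,.2419,z]);v=int(round(p[1]))
    row=bl[v,255:312]; c=[255+i for i in range(57) if row[i]>-30]
    # subpixel edges, nearest contiguous run about centre
    i0=int(round(p[0]))-255;a=i0
    while row[a-1]>-30:a-=1
    b=i0
    while row[b+1]>-30:b+=1
    sub=lambda i,j:i+(row[i]+30)/(row[i]-row[j])*(j-i)
    print(z,p, 255+sub(a,a-1),255+sub(b,b+1),255+(sub(a,a-1)+sub(b,b+1))/2)
t=pickle.load(open("top0.pkl","rb"))
# tea tin / mug etc. no; check: camera mm per px
print(proj(s,[.5087+.00093,.2419-.00037,.1])-proj(s,[.5087,.2419,.1]))
t=pickle.load(open("top0.pkl","rb"))
# outer rim circle also
from h import bore
E
```

```text
0.1 [281.53881509 198.7992002 ] 254.6986301369863 297.4230769230769 276.06085353003164
0.09 [281.70025396 201.96490899] 266.8636363636364 297.24242424242425 282.0530303030303
0.08 [281.8603681  205.10464079] 267.3703703703704 297.2 282.2851851851852
0.06 [282.17668689 211.30744197] 267.8378378378378 297.53846153846155 282.6881496881497
0.04 [282.48789824 217.41008966] 268.34615384615387 297.69565217391306 283.02090301003346
[ 0.3566278  -0.00059392]
```

>>> play_rows(series=[[0,0,-0.0015,0.008,0],[0,0,-0.0015,0.018,0],[0,0,-0.0015,0.026,0],[0,0,-0.0015,0.031,0],[0,0,-0.0015,0.032,0],[0,0,-0.0015,0.032,0]])

```text
clock: 8.3
tool_pos: [0.5094, 0.2426, 0.334]
orientation: [180.0, -0.0, -23.9]
force: [-0.3, 0.9, -2.8]
opening: 0.0271
```

```bash
python3 - <<'E'
from h import *
from plant import get_obs,snapshot
o=get_obs();print(o["tool_pos"],o["orientation"],o["force"],o["moment"])
s=snapshot("side");pickle.dump(s,open("side4.pkl","wb"))
o=get_obs();print(o["tool_pos"],o["orientation"],o["force"],o["moment"])
R=lambda d:np.round(toolshift(o,d),4)
print(R([.5093-o["tool_pos"][0],.2418-o["tool_pos"][1],0]))
f=s["frame"][150:240,220:340]
cv2.imwrite("pics/side4.png",cv2.resize(f,(800,600),interpolation=cv2.INTER_CUBIC)[:,:,::-1])
E
```

```text
[0.50935752 0.24259941 0.33396491] [ 1.79976750e+02 -4.33999120e-04 -2.38720312e+01] [-0.30358536  0.91415424 -2.82582351] [-0.00132258  0.01402868 -0.09095764]
[0.5094409  0.24263568 0.33428722] [-1.79996724e+02 -1.28164264e-02 -2.38753422e+01] [-0.34757597 -0.0349244  -2.13698353] [0.02911316 0.02582972 0.01303639]
[0.0002 0.0008 0.    ]
```

View pics/side4.png

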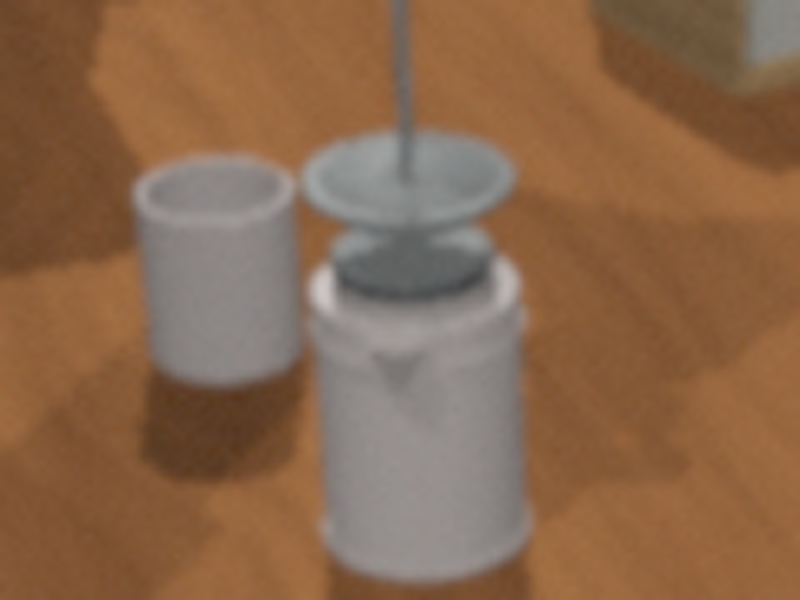

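The side crop shows the disc at x 331–492 and the rim at x 309–522, so the disc is about 1 mm short to the right. I'll correct that and enter slowly.

>>> play_rows(series=[[0,0.001,0.0005,0,0],[0,0.001,0.0005,0.002,0],[0,0.001,0.0005,0.004,0],[0,0.001,0.0005,0.006,0],[0,0.001,0.0005,0.008,0],[0,0.001,0.0005,0.009,0]])

```text
clock: 8.95
tool_pos: [0.51, 0.2417, 0.3249]
orientation: [180.0, 0.0, -23.9]
force: [0.5, 1.1, -3.1]
opening: 0.0272
```

```bash
python3 - <<'E'
from plant import get_obs
o=get_obs();print(o["tool_pos"],o["orientation"],o["force"],o["moment"])
E
```

```text
[0.50999877 0.24168918 0.32486854] [ 1.79988887e+02  5.33317998e-03 -2.38804534e+01] [ 0.48017082  1.10991967 -3.08691067] [ 0.13060434 -0.04596795  0.03524058]
```

>>> play_rows(series=[[0,0,0,0.001,0],[0,0,0,0.002,0],[0,0,0,0.003,0],[0,0,0,0.003,0]])

```text
clock: 9.35
tool_pos: [0.51, 0.2417, 0.3221]
orientation: [-180.0, 0.0, -23.9]
force: [0.6, 0.7, -2.7]
opening: 0.0276
```

```bash
python3 - <<'E'
from h import *
from plant import get_obs,snapshot
o=get_obs();print(o["tool_pos"],o["orientation"],o["force"],o["moment"])
s=snapshot("side")
o=get_obs();print(o["tool_pos"],o["orientation"],o["force"],o["moment"])
f=s["frame"][150:240,220:340]
cv2.imwrite("pics/side5.png",cv2.resize(f,(800,600),interpolation=cv2.INTER_CUBIC)[:,:,::-1])
E
```

```text
[0.51003267 0.24171362 0.32205716] [-1.79998641e+02  2.03019868e-03 -2.38802291e+01] [ 0.55944464  0.67897065 -2.66018543] [ 0.11283094 -0.06938711  0.00861761]
[0.51004285 0.24174748 0.32211584] [-1.79998377e+02  1.40065383e-03 -2.38803828e+01] [ 0.34825434  0.03325241 -3.07886213] [ 0.07125397 -0.06638858  0.01629698]
```

View pics/side5.png

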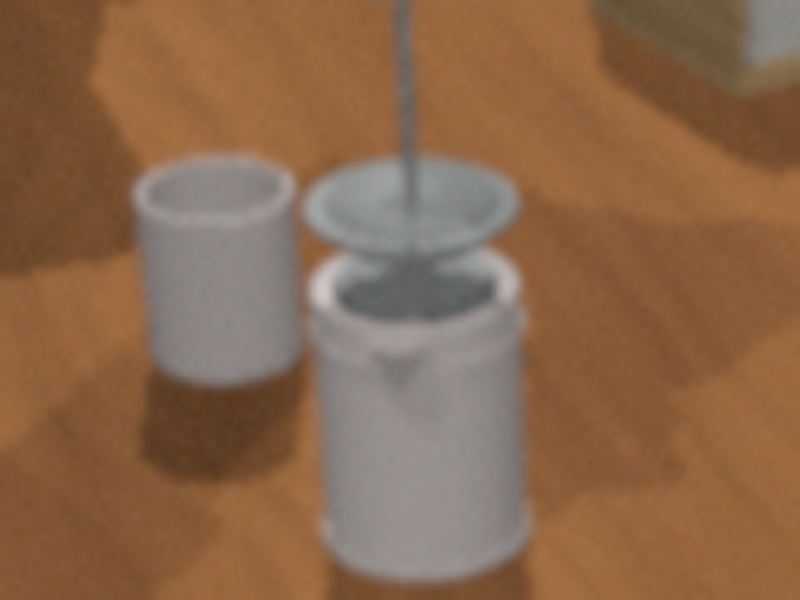

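The disc is inside the mouth and the pot hasn't moved. The small side moment (Mx +0.1) suggests light wall contact from the −y side, so I'll nudge +y and go on.

>>> play_rows(series=[[0,0.0001,-0.0006,0.001,0],[0,0.0001,-0.0006,0.003,0],[0,0.0001,-0.0006,0.005,0],[0,0.0001,-0.0006,0.007,0],[0,0.0001,-0.0006,0.008,0],[0,0.0001,-0.0006,0.008,0]])

```text
clock: 10.0
tool_pos: [0.5103, 0.2421, 0.3139]
orientation: [180.0, 0.0, -23.9]
force: [-0.0, -0.4, -3.0]
opening: 0.0272
```

```bash
python3 - <<'E'
from h import *
from plant import get_obs,snapshot
o=get_obs();print(o["tool_pos"],o["force"],o["moment"])
s=snapshot("side")
o=get_obs();print(o["tool_pos"],o["force"],o["moment"])
f=s["frame"][150:240,220:340]
cv2.imwrite("pics/side6.png",cv2.resize(f,(800,600),interpolation=cv2.INTER_CUBIC)[:,:,::-1])
E
```

```text
[0.51032357 0.24214621 0.31393034] [-0.03472803 -0.35879632 -3.00900054] [-0.03290444  0.07301943 -0.0051907 ]
[0.51034952 0.24220047 0.31408057] [-0.701321   -0.64716592 -2.66433098] [-0.03151464  0.02540088  0.02958822]
```

View pics/side6.png

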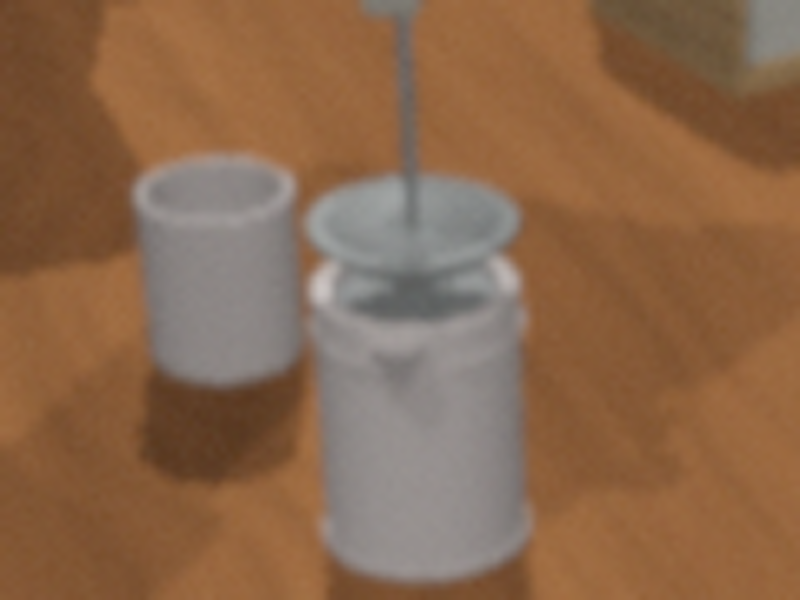

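>>> play_rows(series=[[0,0,0,0.0015,0],[0,0,0,0.003,0],[0,0,0,0.0045,0],[0,0,0,0.006,0],[0,0,0,0.0075,0],[0,0,0,0.009,0],[0,0,0,0.01,0]])

```text
clock: 10.75
tool_pos: [0.5103, 0.2422, 0.304]
orientation: [180.0, 0.0, -23.9]
force: [0.6, -0.2, -3.3]
opening: 0.0276
```

>>> play_rows(series=[[0,0,0,0.0015,0],[0,0,0,0.003,0],[0,0,0,0.0045,0],[0,0,0,0.006,0],[0,0,0,0.007,0]])

```text
clock: 11.25
tool_pos: [0.5103, 0.2422, 0.297]
orientation: [180.0, 0.0, -23.9]
force: [0.1, -0.3, -3.2]
opening: 0.0271
```

```bash
python3 - <<'E'
from h import *
from plant import get_obs,snapshot
o=get_obs();print(o["tool_pos"],o["force"],o["moment"])
s=snapshot("side")
o=get_obs();print(o["tool_pos"],o["force"],o["moment"])
f=s["frame"][150:240,220:340]
cv2.imwrite("pics/side7.png",cv2.resize(f,(800,600),interpolation=cv2.INTER_CUBIC)[:,:,::-1])
E
```

```text
[0.51034235 0.24220185 0.2969887 ] [ 0.13909216 -0.26848187 -3.20577454] [-0.01301205  0.0624581   0.02058375]
[0.51027906 0.24215053 0.29684117] [-0.89257512  1.20592995 -3.15982013] [-0.04864135  0.00172612 -0.02811116]
```

View pics/side7.png

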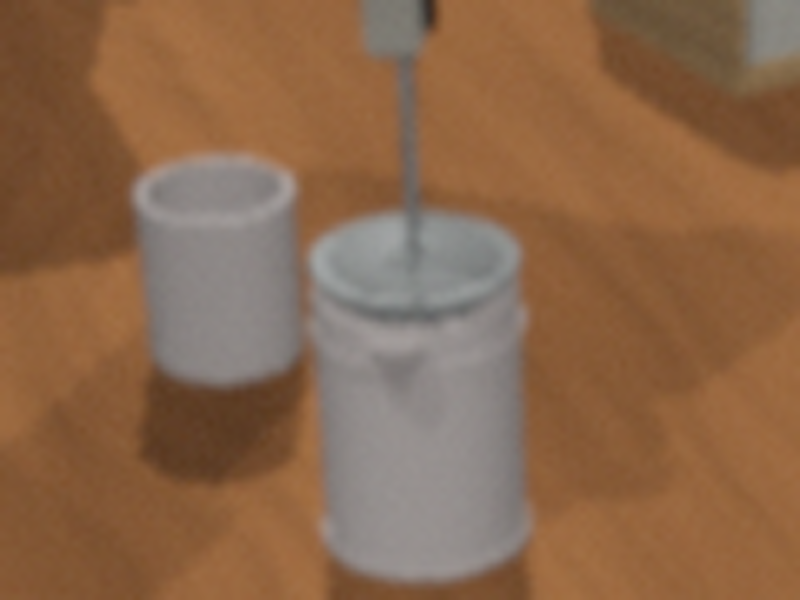

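The lid is centred and its skirt is at the mouth (flange x 309–521, the same as the rim). Going on slowly until the lid seats.

>>> play_rows(series=[[0,0,0,0.001,0],[0,0,0,0.002,0],[0,0,0,0.003,0],[0,0,0,0.004,0]])

```text
clock: 11.7
tool_pos: [0.5104, 0.2422, 0.2931]
orientation: [-180.0, 0.0, -23.9]
force: [1.2, 1.4, -2.2]
opening: 0.0276
```

>>> play_rows(series=[[0,0,0,0.001,0],[0,0,0,0.002,0],[0,0,0,0.003,0],[0,0,0,0.004,0]])

```text
clock: 12.1
tool_pos: [0.5103, 0.2422, 0.2891]
orientation: [180.0, 0.0, -23.9]
force: [0.0, 0.0, -2.8]
opening: 0.0278
```

```bash
python3 - <<'E'
from h import *
from plant import get_obs,snapshot
o=get_obs();print(o["tool_pos"],o["force"],o["moment"])
s=snapshot("side")
o=get_obs();print(o["tool_pos"],o["force"],o["moment"])
f=s["frame"][150:240,220:340]
cv2.imwrite("pics/side8.png",cv2.resize(f,(800,600),interpolation=cv2.INTER_CUBIC)[:,:,::-1])
E
```

```text
[0.51034479 0.24220875 0.28906901] [ 0.04765023  0.03434423 -2.83014637] [0.01355565 0.05217739 0.0001704 ]
[0.51028895 0.24218195 0.28888768] [ 0.07871099  0.27108911 -3.20885178] [-0.0058147   0.05125832  0.01452952]
```

View pics/side8.png

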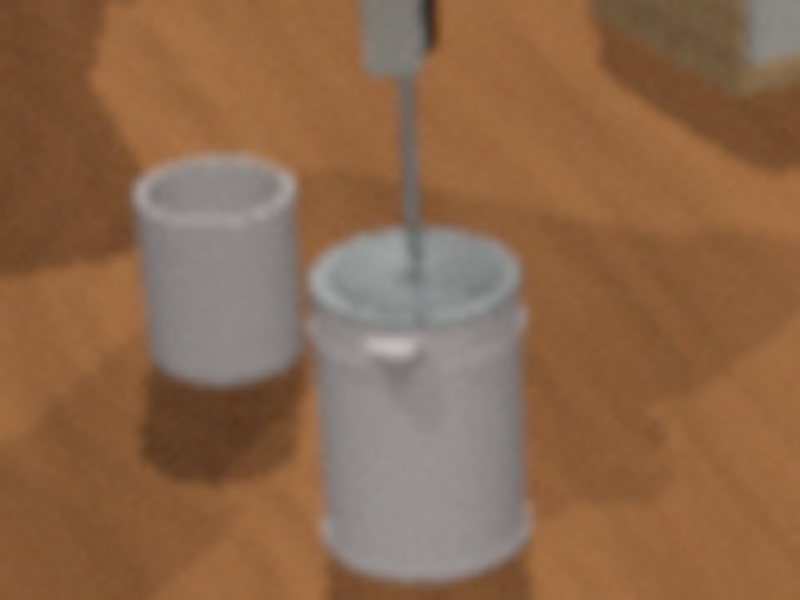

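>>> play_rows(series=[[0,0,0,0.001,0],[0,0,0,0.002,0],[0,0,0,0.003,0]])

```text
clock: 12.45
tool_pos: [0.5105, 0.2422, 0.2866]
orientation: [-180.0, -0.0, -23.9]
force: [-0.4, -0.2, 1.1]
opening: 0.0275
```

>>> play_rows(series=[[0,0,0,0.001,0],[0,0,0,0.002,0],[0,0,0,0.003,0]])

```text
clock: 12.75
tool_pos: [0.5105, 0.2423, 0.2833]
orientation: [-180.0, -0.0, -23.9]
force: [0.1, -0.0, 0.9]
opening: 0.0275
```

>>> play_rows(series=[[0,0,0,0.001,0],[0,0,0,0.002,0],[0,0,0,0.003,0]])

```text
clock: 13.05
tool_pos: [0.5104, 0.2422, 0.2801]
orientation: [-180.0, -0.0, -23.9]
force: [0.4, 0.1, 1.3]
opening: 0.0274
```

```bash
python3 - <<'E'
from h import *
from plant import get_obs,snapshot
o=get_obs();print(o["tool_pos"],o["force"],o["moment"])
s=snapshot("side")
o=get_obs();print(o["tool_pos"],o["force"],o["moment"])
f=s["frame"][150:240,220:340]
cv2.imwrite("pics/side9.png",cv2.resize(f,(800,600),interpolation=cv2.INTER_CUBIC)[:,:,::-1])
E
```

```text
[0.5104461  0.2422456  0.28011319] [0.39687725 0.1053881  1.28259181] [-0.04964284  0.07818997  0.02198991]
[0.51041796 0.24222614 0.27994036] [ 0.44923828  0.34183242 -0.71990016] [ 0.05630596 -0.11457203 -0.07127054]
```

View pics/side9.png

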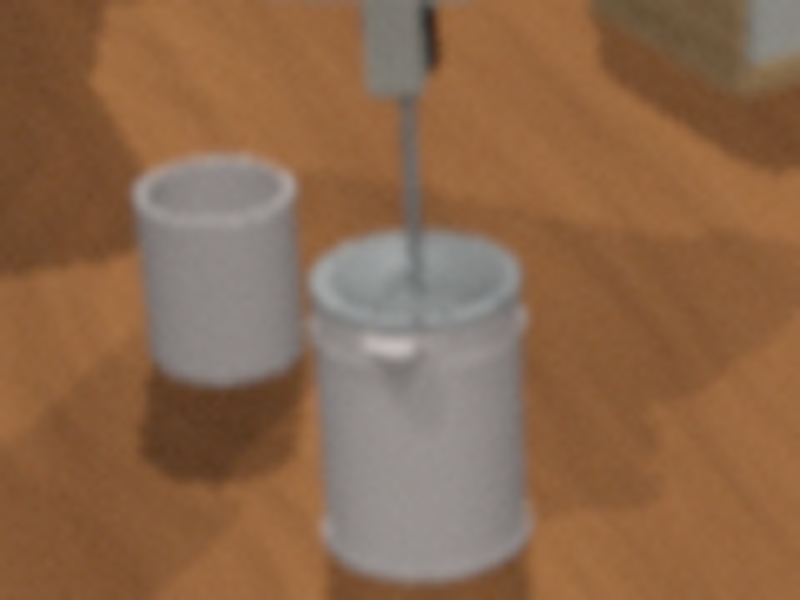

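The lid is seated: it stopped moving while the gripper sank, and the force stepped from −3 to +1 N as it slid. Pushing down through the lid to just above the highest possible bottom.

>>> play_rows(series=[[0,0,0,0.002,0],[0,0,0,0.004,0],[0,0,0,0.006,0],[0,0,0,0.0085,0],[0,0,0,0.011,0],[0,0,0,0.0135,0],[0,0,0,0.016,0],[0,0,0,0.018,0],[0,0,0,0.0195,0],[0,0,0,0.02,0]])

```text
clock: 14.1
tool_pos: [0.5104, 0.2422, 0.26]
orientation: [-180.0, -0.0, -23.9]
force: [0.9, 0.2, 0.1]
opening: 0.0272
```

>>> play_rows(series=[[0,0,0,0.002,0],[0,0,0,0.004,0],[0,0,0,0.006,0],[0,0,0,0.0085,0],[0,0,0,0.011,0],[0,0,0,0.0135,0],[0,0,0,0.0155,0],[0,0,0,0.017,0],[0,0,0,0.018,0],[0,0,0,0.018,0]])

```text
clock: 15.1
tool_pos: [0.5102, 0.2421, 0.2419]
orientation: [180.0, 0.0, -23.9]
force: [1.0, 0.9, -1.2]
opening: 0.0276
```

```bash
python3 - <<'E'
from h import *
from plant import get_obs,snapshot
o=get_obs();print(o["tool_pos"],o["force"],o["moment"])
s=snapshot("side")
o=get_obs();print(o["tool_pos"],o["force"],o["moment"])
f=s["frame"][150:240,220:340]
cv2.imwrite("pics/side10.png",cv2.resize(f,(800,600),interpolation=cv2.INTER_CUBIC)[:,:,::-1])
E
```

```text
[0.51022638 0.24214624 0.2419145 ] [ 0.99070164  0.86277943 -1.2022849 ] [ 0.20884358 -0.27399616 -0.07390599]
[0.51017565 0.24211658 0.24190352] [ 0.67946619  0.82016967 -1.74365448] [ 0.19280867 -0.24761127  0.01570058]
```

View pics/side10.png

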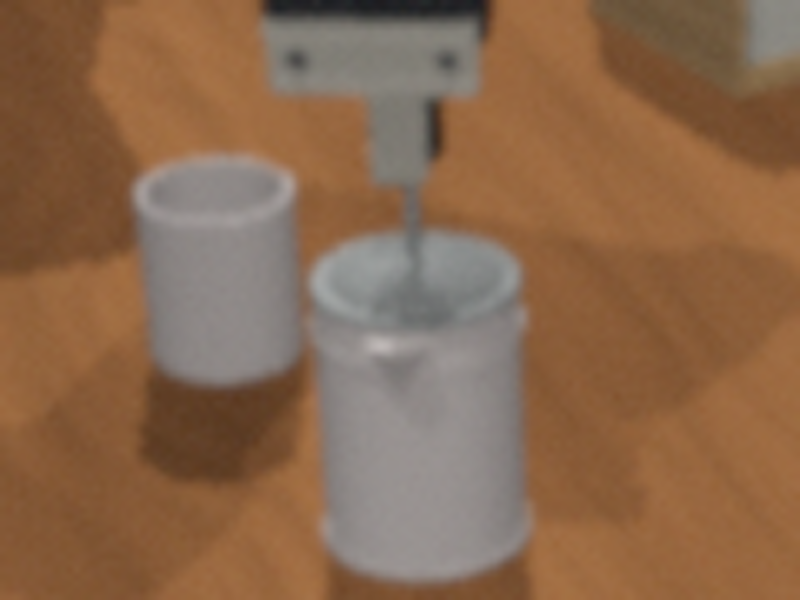

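>>> play_rows(series=[[0,0.0002,-0.0004,0.001,0],[0,0.0002,-0.0004,0.002,0],[0,0.0002,-0.0004,0.003,0],[0,0.0002,-0.0004,0.004,0],[0,0.0002,-0.0004,0.005,0]])

```text
clock: 15.65
tool_pos: [0.5106, 0.2423, 0.237]
orientation: [180.0, 0.0, -23.9]
force: [-0.8, -2.5, -0.6]
opening: 0.0271
```

>>> play_rows(series=[[0,0,0,0.0006,0],[0,0,0,0.0012,0]])

```text
clock: 15.85
tool_pos: [0.5107, 0.2424, 0.2359]
orientation: [180.0, 0.0, -23.9]
force: [-1.1, -0.8, 1.1]
opening: 0.0274
```

>>> play_rows(series=[[0,0,0,0.0006,0],[0,0,0,0.0012,0]])

```text
clock: 16.05
tool_pos: [0.5107, 0.2425, 0.2347]
orientation: [180.0, -0.0, -23.9]
force: [-1.3, -1.9, 0.3]
opening: 0.0273
```

>>> play_rows(series=[[0,0,0,0.0006,0],[0,0,0,0.0012,0]])

```text
clock: 16.25
tool_pos: [0.5107, 0.2425, 0.2335]
orientation: [180.0, -0.0, -23.9]
force: [-2.0, -1.1, 1.1]
opening: 0.0273
```

>>> play_rows(series=[[0,-0.0001,0.0002,0.0006,0],[0,-0.0001,0.0002,0.0012,0]])

```text
clock: 16.45
tool_pos: [0.5107, 0.2424, 0.2324]
orientation: [-180.0, -0.0, -23.9]
force: [-1.3, -0.5, 0.2]
opening: 0.0273
```

>>> play_rows(series=[[0,0,0,0.0006,0],[0,0,0,0.0012,0]])

```text
clock: 16.65
tool_pos: [0.5107, 0.2424, 0.2312]
orientation: [-180.0, -0.0, -23.9]
force: [-0.8, -1.0, 0.8]
opening: 0.0272
```

>>> play_rows(series=[[0,0,0,0.0006,0],[0,0,0,0.0012,0]])

```text
clock: 16.85
tool_pos: [0.5106, 0.2424, 0.23]
orientation: [-180.0, -0.0, -23.9]
force: [-0.1, 0.3, 1.5]
opening: 0.0276
```

>>> play_rows(series=[[0,0,0,0.0006,0],[0,0,0,0.0012,0]])

```text
clock: 17.05
tool_pos: [0.5106, 0.2424, 0.2288]
orientation: [-180.0, -0.0, -23.9]
force: [1.0, -1.0, 1.2]
opening: 0.0272
```

>>> play_rows(series=[[0,0,0,0.0006,0],[0,0,0,0.0012,0]])

```text
clock: 17.25
tool_pos: [0.5106, 0.2424, 0.2276]
orientation: [-180.0, -0.0, -23.9]
force: [-0.5, -0.3, 0.5]
opening: 0.0273
```

>>> play_rows(series=[[0,0,0,0.0006,0],[0,0,0,0.0012,0]])

```text
clock: 17.45
tool_pos: [0.5109, 0.2425, 0.2275]
orientation: [-180.0, -0.1, -23.9]
force: [-3.9, -1.9, 12.6]
opening: 0.0274
```

>>> play_rows(series=[[0,0,0,0,0],[0,0,0,0,0]])

```text
clock: 17.65
tool_pos: [0.5109, 0.2425, 0.2275]
orientation: [-179.9, -0.1, -23.9]
force: [-1.8, -1.3, 7.8]
opening: 0.0272
```

```bash
python3 - <<'E'
from plant import get_obs
o=get_obs();print(o["tool_pos"],o["force"],o["moment"],o["orientation"])
E
```

```text
[0.51087525 0.24245734 0.22751952] [-1.78004945 -1.28040255  7.78945462] [-0.4843992   0.78124914 -0.00884322] [-1.79946239e+02 -5.93453782e-02 -2.38549496e+01]
```

>>> play_rows(series=[[0,0,0,0,0]])

```text
clock: 17.75
tool_pos: [0.5109, 0.2425, 0.2275]
orientation: [-179.9, -0.1, -23.9]
force: [-2.7, -1.0, 8.2]
opening: 0.027
```

>>> play_rows(series=[[0,0,0,0,0]])

```text
clock: 17.85
tool_pos: [0.5109, 0.2425, 0.2275]
orientation: [-179.9, -0.1, -23.9]
force: [-1.3, -1.5, 8.9]
opening: 0.027
```

>>> play_rows(series=[[0,0,0,0,0]])

```text
clock: 17.95
tool_pos: [0.5109, 0.2425, 0.2275]
orientation: [-179.9, -0.1, -23.9]
force: [-1.2, -0.9, 8.8]
opening: 0.0273
```

Bottom felt at TCP z 0.2275, where it stopped sinking and the force stepped to about 8.5 N. Adding a little to reach about 10 N.

>>> play_rows(series=[[0,0,0,0.0002,0],[0,0,0,0.0002,0],[0,0,0,0.0002,0]])

```text
clock: 18.25
tool_pos: [0.5109, 0.2425, 0.2275]
orientation: [-179.9, -0.1, -23.9]
force: [-2.3, -1.2, 10.6]
opening: 0.0272
```

>>> play_rows(series=[[0,0,0,0,0]])

```text
clock: 18.35
tool_pos: [0.5109, 0.2425, 0.2275]
orientation: [-179.9, -0.1, -23.9]
force: [-2.0, -0.5, 9.5]
opening: 0.0273
```

>>> play_rows(series=[[0,0,0,0,0]])

```text
clock: 18.45
tool_pos: [0.5109, 0.2425, 0.2275]
orientation: [-179.9, -0.1, -23.8]
force: [-2.2, -1.2, 9.7]
opening: 0.0275
```

>>> play_rows(series=[[0,0,0,0.0001,0],[0,0,0,0.0001,0],[0,0,0,0.0001,0],[0,0,0,0.0001,0]])

```text
clock: 18.85
tool_pos: [0.5109, 0.2425, 0.2275]
orientation: [-179.9, -0.1, -23.9]
force: [-2.1, -1.5, 11.4]
opening: 0.0274
```

>>> play_rows(series=[[0,0,0,0,0],[0,0,0,0,0],[0,0,0,0,0],[0,0,0,0,0],[0,0,0,0,0],[0,0,0,0,0]])

```text
clock: 19.45
tool_pos: [0.5109, 0.2424, 0.2275]
orientation: [-179.9, -0.1, -23.9]
force: [-2.5, -1.4, 10.7]
opening: 0.0276
```

>>> play_rows(series=[[0,0,0,0,0],[0,0,0,0,0],[0,0,0,0,0],[0,0,0,0,0],[0,0,0,0,0],[0,0,0,0,0]])

```text
clock: 20.05
tool_pos: [0.5109, 0.2425, 0.2275]
orientation: [-179.9, -0.1, -23.9]
force: [-2.1, -2.2, 10.3]
opening: 0.0277
```

>>> play_rows(series=[[0,0,0,0,0],[0,0,0,0,0],[0,0,0,0,0],[0,0,0,0,0],[0,0,0,0,0],[0,0,0,0,0]])

```text
clock: 20.65
tool_pos: [0.5109, 0.2425, 0.2275]
orientation: [-179.9, -0.1, -23.9]
force: [-2.4, -1.9, 9.7]
opening: 0.027
```

>>> play_rows(series=[[0,0,0,0,0],[0,0,0,0,0],[0,0,0,0,0],[0,0,0,0,0],[0,0,0,0,0],[0,0,0,0,0]])

```text
clock: 21.25
tool_pos: [0.5109, 0.2425, 0.2275]
orientation: [-179.9, -0.1, -23.9]
force: [-3.4, -1.8, 10.0]
opening: 0.0275
```

Held about 10 N for 2.4 s. Releasing, then straight up.

>>> play_rows(series=[[40,0,0,0,0],[60,0,0,0,0],[80,0,0,0,0],[100,0,0,0,0],[100,0,0,0,0],[100,0,0,0,0],[100,0,0,0,0],[100,0,0,0,0],[100,0,0,0,0]])

```text
clock: 22.15
tool_pos: [0.5105, 0.2424, 0.226]
orientation: [180.0, 0.0, -23.9]
force: [0.6, -0.4, -0.7]
opening: 0.0869
```

>>> play_rows(series=[[100,0,0,-0.005,0],[100,0,0,-0.015,0],[100,0,0,-0.03,0],[100,0,0,-0.05,0],[100,0,0,-0.075,0],[100,0,0,-0.1,0],[100,0,0,-0.12,0],[100,0,0,-0.13,0],[100,0,0,-0.13,0]])

```text
clock: 23.05
tool_pos: [0.5109, 0.2426, 0.3579]
orientation: [-179.8, -0.1, -23.9]
force: [-0.0, -0.1, -0.8]
opening: 0.0874
```

```bash
python3 - <<'E'
from h import *
from plant import get_obs,snapshot
o=get_obs();print(o["tool_pos"],o["force"],o["opening"])
s=snapshot("side");pickle.dump(s,open("side11.pkl","wb"))
P=cloud(s)
cv2.imwrite("pics/side11.png",s["frame"][:,:,::-1])
f=s["frame"][140:230,220:340]
cv2.imwrite("pics/side11c.png",cv2.resize(f,(800,600),interpolation=cv2.INTER_CUBIC)[:,:,::-1])
print("expect knob px z .1764",proj(s,[.5105,.2424,.0194+.157]))
a=pickle.load(open("side0.pkl","rb"))["frame"].astype(int)
m=np.abs(a-s["frame"]).max(2)[130:]>70
cv2.imwrite("pics/diff.png",(m*255).astype(np.uint8))
E
```

```text
[0.51089356 0.24258702 0.35793019] [-0.04391934 -0.12723174 -0.82203947] 0.08742405840264746
expect knob px z .1764 [280.83608048 173.54678393]
```

View pics/side11c.png

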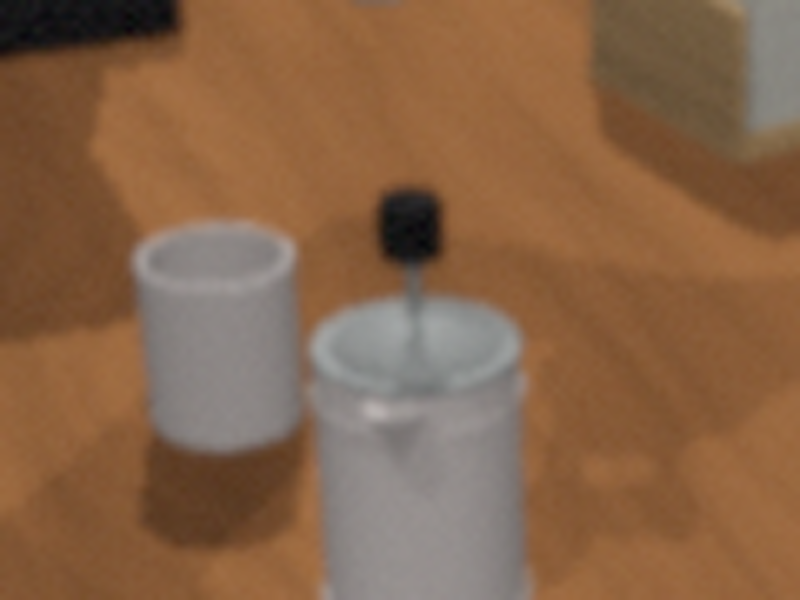

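View pics/side11.png

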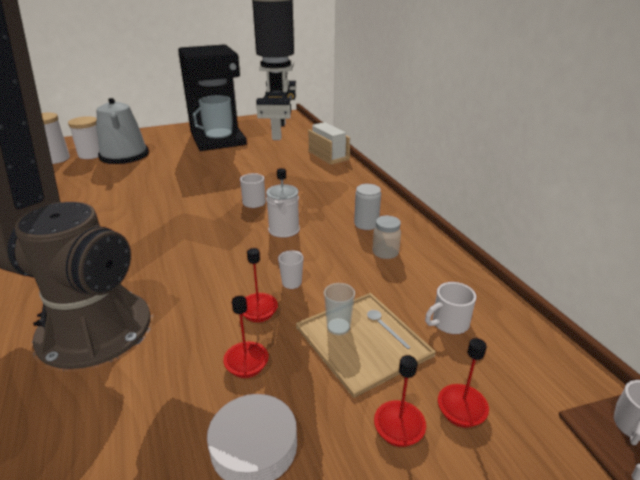

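The knob is at (282,174), as predicted for the filter at z≈19 mm, and the lid is seated with everything else in place. The contact moment (0.8 N·m) was higher than expected. To rule out the filter having jammed on the wall instead of reaching the bottom, I'll press once gently on the knob with shut fingers.

>>> play_rows(series=[[0,0,0,0.01,0],[0,0,0,0.025,0],[0,0,0,0.04,0],[0,0,0,0.055,0],[0,0,0,0.065,0],[0,0,0,0.072,0],[0,0,0,0.078,0],[0,0,0,0.082,0],[0,0,0,0.085,0],[0,0,0,0.085,0]])

```text
clock: 24.1
tool_pos: [0.5105, 0.2423, 0.2709]
orientation: [180.0, 0.0, -23.9]
force: [0.2, 0.5, -0.4]
opening: 0.0131
```

>>> play_rows(series=[[0,0,0,0.003,0],[0,0,0,0.006,0],[0,0,0,0.009,0],[0,0,0,0.011,0],[0,0,0,0.011,0]])

```text
clock: 24.6
tool_pos: [0.5104, 0.2422, 0.2597]
orientation: [180.0, 0.0, -23.9]
force: [0.0, -0.5, -0.3]
opening: 0.0005
```

```bash
python3 - <<'E'
from h import *
from plant import get_obs,snapshot
s=snapshot("side")
o=get_obs();print(o["tool_pos"],o["force"],o["opening"])
f=s["frame"][140:230,220:340]
cv2.imwrite("pics/side12c.png",cv2.resize(f,(800,600),interpolation=cv2.INTER_CUBIC)[:,:,::-1])
E
```

```text
[0.5104913  0.24232315 0.25990882] [-0.55479266 -0.46726123 -0.15675284] 0.00018708037185868683
```

View pics/side12c.png

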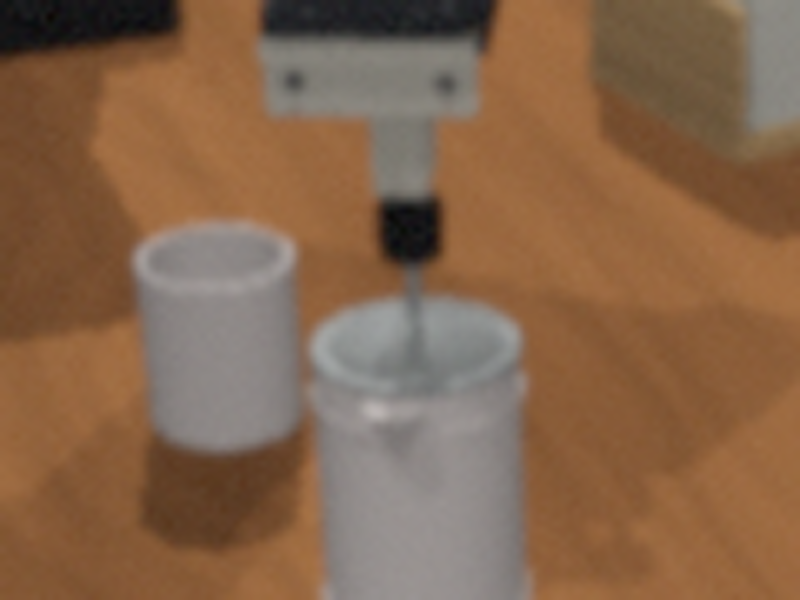

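Fingers are shut and centred just above the knob (tips at crop y 198). Stepping down to contact.

>>> play_rows(series=[[0,0,0,0.0008,0],[0,0,0,0.0016,0]])

```text
clock: 24.85
tool_pos: [0.5106, 0.2424, 0.2585]
orientation: [-180.0, -0.0, -23.9]
force: [-0.3, 0.3, 0.2]
opening: 0.0
```

>>> play_rows(series=[[0,0,0,0.0005,0],[0,0,0,0.001,0]])

```text
clock: 25.05
tool_pos: [0.5105, 0.2424, 0.2574]
orientation: [-180.0, -0.0, -23.9]
force: [-0.6, 0.0, 0.5]
opening: 0.0002
```

>>> play_rows(series=[[0,0,0,0.0005,0],[0,0,0,0.001,0]])

```text
clock: 25.25
tool_pos: [0.5106, 0.2423, 0.2564]
orientation: [-180.0, -0.0, -23.9]
force: [-0.3, -0.2, -0.1]
opening: 0.0005
```

>>> play_rows(series=[[0,0,0,0.0003,0],[0,0,0,0.0006,0]])

```text
clock: 25.45
tool_pos: [0.5106, 0.2424, 0.2559]
orientation: [-180.0, -0.0, -23.9]
force: [0.1, -1.0, 1.0]
opening: 0.0001
```

>>> play_rows(series=[[0,0,0,0.0003,0],[0,0,0,0.0006,0]])

```text
clock: 25.65
tool_pos: [0.5106, 0.2424, 0.2554]
orientation: [-180.0, -0.0, -23.9]
force: [-0.3, -0.2, 2.4]
opening: 0.0005
```

>>> play_rows(series=[[0,0,0,0.0003,0],[0,0,0,0.0006,0]])

```text
clock: 25.85
tool_pos: [0.5108, 0.2424, 0.2554]
orientation: [-180.0, -0.0, -23.9]
force: [-1.3, -0.2, 7.2]
opening: 0.0005
```

>>> play_rows(series=[[0,0,0,0.0002,0],[0,0,0,0.0004,0],[0,0,0,0.0004,0]])

```text
clock: 26.15
tool_pos: [0.5108, 0.2424, 0.2554]
orientation: [-179.9, -0.1, -23.9]
force: [-1.6, -1.5, 7.7]
opening: 0.0002
```

The knob top is exactly where predicted (0.2554), it resists rigidly and it doesn't sink, so the filter is on the bottom. I'll make this a clean second press of about 10 N as well, then leave.

>>> play_rows(series=[[0,0,0,0.0002,0],[0,0,0,0.0002,0],[0,0,0,0.0002,0],[0,0,0,0.0002,0]])

```text
clock: 26.55
tool_pos: [0.5109, 0.2424, 0.2554]
orientation: [-179.9, -0.1, -23.9]
force: [-2.8, -0.0, 9.4]
opening: 0.0004
```

>>> play_rows(series=[[0,0,0,0.0001,0],[0,0,0,0.0001,0],[0,0,0,0.0001,0],[0,0,0,0.0001,0],[0,0,0,0.0001,0],[0,0,0,0.0001,0],[0,0,0,0.0001,0],[0,0,0,0.0001,0],[0,0,0,0.0001,0],[0,0,0,0.0001,0]])

```text
clock: 27.55
tool_pos: [0.5109, 0.2424, 0.2554]
orientation: [-179.9, -0.1, -23.9]
force: [-2.4, 0.0, 9.5]
opening: 0.0007
```

>>> play_rows(series=[[0,0,0,0,0],[0,0,0,0,0],[0,0,0,0,0],[0,0,0,0,0],[0,0,0,0,0],[0,0,0,0,0],[0,0,0,0,0],[0,0,0,0,0],[0,0,0,0,0],[0,0,0,0,0]])

```text
clock: 28.55
tool_pos: [0.5109, 0.2425, 0.2554]
orientation: [-179.9, -0.1, -23.9]
force: [-3.7, -0.3, 8.8]
opening: 0.0
```

>>> play_rows(series=[[0,0,0,0,0],[0,0,0,0,0],[0,0,0,0,0]])

```text
clock: 28.85
tool_pos: [0.5109, 0.2424, 0.2554]
orientation: [-179.9, -0.1, -23.9]
force: [-3.0, -0.7, 9.5]
opening: 0.0009
```

>>> play_rows(series=[[0,0,0,-0.002,0],[0,0,0,-0.005,0],[0,0,0,-0.015,0],[0,0,0,-0.03,0],[0,0,0,-0.05,0],[0,0,0,-0.075,0],[0,0,0,-0.09,0],[0,0,0,-0.1,0],[0,0,0,-0.1,0],[0,0,0,-0.1,0]])

```text
clock: 29.85
tool_pos: [0.5103, 0.2423, 0.3534]
orientation: [180.0, 0.0, -23.9]
force: [-0.4, 1.0, -0.6]
opening: 0.0005
```

```bash
python3 - <<'E'
from h import *
from plant import get_obs,snapshot
s=snapshot("side");o=get_obs();print(o["clock"],o["tool_pos"],o["force"])
f=s["frame"];a=pickle.load(open("side11.pkl","rb"))["frame"]
for n,im in(("11",a),("13",f)):
    w=im[160:190,270:295].max(2)<70; print(n,np.argwhere(w).mean(0)+[160,270],w.sum())
cv2.imwrite("pics/side13c.png",cv2.resize(f[140:260,190:350],(800,600),interpolation=cv2.INTER_CUBIC)[:,:,::-1])
z=pickle.load(open("side0.pkl","rb"))["frame"].astype(int)
# pot shift check: phase correlation on pot's lower body vs start
g=lambda q:cv2.cvtColor(q.astype(np.uint8),cv2.COLOR_RGB2GRAY).astype(np.float32)
for nm,(x,y,w,h) in dict(pot=(262,208,44,30),mug=(238,172,28,36),milk=(276,250,30,40),tumb=(320,283,36,52)).items():
    print(nm,cv2.phaseCorrelate(g(z[y:y+h,x:x+w]),g(f[y:y+h,x:x+w]),cv2.createHanningWindow((w,h),cv2.CV_32F)))
E
```

```text
29.9 [0.51017742 0.24218736 0.35297247] [-0.90891507 -0.16881222 -0.12124152]
11 [173.77011494 281.        ] 87
13 [173.77011494 281.        ] 87
pot ((0.3997922182185434, -0.03732144086581002), 1.0136624880190248)
mug ((0.1728284836743743, 0.02150858586357529), 0.8545106265279981)
milk ((-0.32680789693351997, 0.5089343462046259), 0.7551387917995452)
tumb ((-0.05484447435203066, -0.05168188482444336), 0.9285859041253235)
```

View pics/side13c.png

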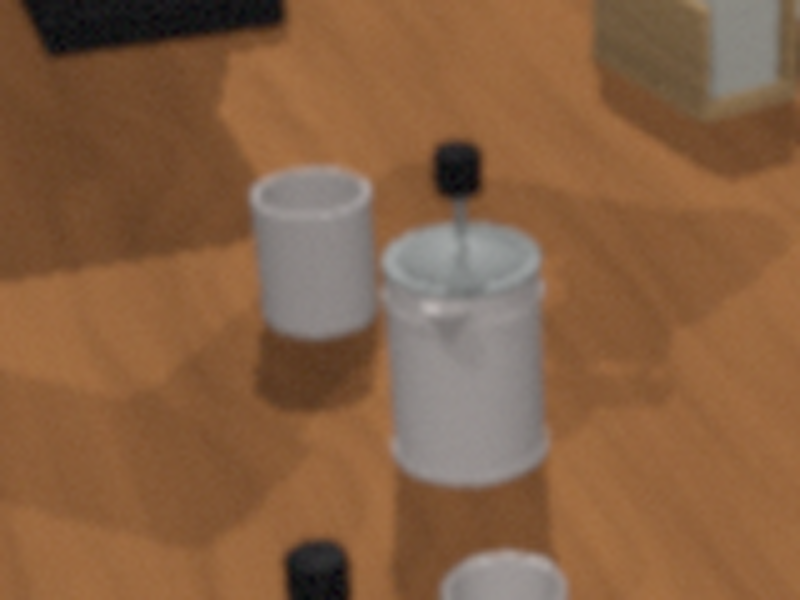

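The knob is at pixel (281,173.8), unchanged by the second press. The lid is flush on the rim, the pot is where it stood to within about 1 mm, and the gripper is clear.

```bash
python3 -c "
from plant import close_job
print(close_job())"
```

```text
the job is handed in; nothing more can be done
None
```

The plunger is fully down in the lipped pot with the lid on the rim. I handed the job in at about 30 s with the gripper clear, and no verdict came back.

- **Insertion:** I took the steel plunger by its knob and lowered it into the pot. The lid seated on the rim, with the wrist force stepping from −3 to about +1 N. I then pushed the filter through the lid until it met a hard stop about 19 mm above the counter.
- **Press:** I held it there at about 10 N (readings 9.7–11.4) for a little over 2 s, then let go. The highest reading was 12.6 N, at first contact.
- **Second press:** The contact moment at the stop was larger than I expected (about 0.8 N·m). I pressed once more on the knob top with shut fingers, at about 9 N for 2.3 s. The knob was at the predicted height and did not sink, so I take the stop to be the pot bottom and not a jam on the wall.
- **Last picture:** The knob has not moved since release and the lid is flush on the rim.
- **Neighbours:** The pot and its neighbours are where they stood. The image comparison gave 0.4 px (about 1 mm) for the pot and 0.6 px for the milk jug, which is within picture noise and changed shadows. The force readings scatter by about 1 N.

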